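Pull-test the lid of a stoneware jar

TASK

Before this jar is packed, test that its snap-in lid holds. Carry the lidded jar by its body, never by its lid, to the pull stand, bring its foot in under the fork from the open side, set it down fully home and upright on the bench, and let go. Then take the lid by its knob, tug straight up until the pointer stands between the two long marks, hold it there for a second without ever pulling far past the upper mark, ease it back down, and leave the jar standing home in the fork; leave the other pots where they stand.

Things in the scene. Friction and masses are not known exactly. Their poses are not given: they have to be found in the camera images.
- jar_mid (a point): centre of the only lidded jar, on its axis 50 mm above its underside; z is its axis, up. Grey cylinder 64 mm in diameter, straight-walled from 10 to 100 mm above its underside, on a round foot flange 88 mm in diameter and 10 mm thick; 126 mm high with the knob, about 0.42 kg. Round; gripped, it pivots if dragged on the bench: keep it just clear. Left or right of the stand
- jar_foot (a point): centre of the underside of the jar's foot flange, on the jar's axis
- jar: the same jar as a body (its lid included); origin at the centre of the underside, z up
- lid: the jar's wooden snap-in lid with its knob, retained in the mouth: a disc 52 mm in diameter standing 3 mm above the rim (origin on the axis at the rim's height, 100 mm above the jar's underside). It gives springily about 1 mm per 5 N of upward pull and does not come out
- lid_knob (a point): centre of the lid's round wooden knob, on the jar's axis, 117 mm above the jar's underside: neck 20 mm in diameter from 103 to 108 mm, head widening to 30 mm in diameter between 114 and 122 mm, top at 126 mm above the jar's underside
- slot (a point): point on the bench where the jar's axis stands when home in the slot of the pull stand's fork. x points level into the slot, from its open mouth (roughly towards the robot) to the post; y across the slot; z up. Slot 72 mm wide; flared prong tips end 37 mm before this point (x = -0.037); the blind end is 37 mm beyond it
- stand: the pull stand, fixed to the bench; same origin and axes as slot. Post 30 mm square, 185 mm high, cap 40 mm square, centred at x = 0.122; a scale plate at y = 0.015 to 0.075 beside it, 60 to 140 mm above the bench. Foot plate 12 mm high from x = 0.095 to 0.185
- gauge (a joint): rise in m of the steel U-shaped fork with its black pointer: 0 at rest, stop at 0.030; long marks on the scale plate at 0.010 and 0.018, short one at 0. At 0 the fork (128 mm wide) is 22 to 30 mm above the bench; the 10 mm foot flange goes under it and lifts it after 12 mm of rise. About 2 N to leave 0, then 0.8 N per mm
- tumbler_mid (a point): bystander: open grey pot without lid, 72 mm in diameter, 100 mm high; point at its centre. It stands on the other side of the stand from the jar
- barrel_mid (a point): bystander: large grey pot, 110 mm in diameter, 135 mm high; its centre
- dark_jar_mid (a point): bystander: dark brown pot, 100 mm in diameter, 130 mm high; its centre
- small_pot_mid (a point): bystander: small grey pot, 60 mm in diameter and 60 mm high; its centre
- low_bowl_mid (a point): bystander: low bowl, 124 mm in diameter, 60 mm high; its centre
Mind the look-alikes: they are no part of the job. What is shaped like the jar but purple is not meant.

How it is judged:
On the way, in this order (a step that is already met when the one before it is completed fails the run):
1. the jar stands upright on the bench, home in the fork, and is let go (horizontal distance between jar_foot and slot below 0.014 m and angle between jar_mid's own z axis and vertical below 0.08 rad and height (world z) of jar_foot below 0.004 m and contact force between the fingers and jar below 0.3 N), for 0.2 s.
2. the lid is held and tugged so that the pointer stays between the long marks, with the jar in the fork (value of joint gauge between 0.0095 and 0.0185 m and contact force between the fingers and lid above 3 N and horizontal distance between jar_foot and slot below 0.02 m), for 0.7 s.
At the end, for the whole second after the job is handed in: The jar stands released and at rest on the bench, upright within 0.08 rad, its axis within 14 mm of the home point in the fork, and the gauge is back at 0 (below 2 mm) (all of step 1 and value of joint gauge below 0.002 m and linear speed of jar below 0.02 m/s); the robot touches nothing.
It fails at once if the lid is gripped or pushed while the jar is not in the fork (contact force between the fingers and lid above 2 N and horizontal distance between jar_foot and slot above 0.03 m).
It fails at once if the gauge is pulled far past the upper mark (above 25 mm) (value of joint gauge above 0.025 m).
It fails at once if the jar is tipped over (angle between jar_mid's own z axis and vertical above 0.6 rad).
It fails at once if another pot is shifted by more than 40 mm (distance of any of tumbler_mid, barrel_mid, dark_jar_mid, small_pot_mid, low_bowl_mid from where it was at the start of the episode above 0.04 m).
It also fails if it takes over 61 s, if anything falls off the work surface, if the arm or the gripper's body presses on something with over 40 N, if the wrist force passes 120 N, or if a joint passes its speed limit or range.

ROBOT

A 6-joint arm with a two-finger parallel gripper is mounted at the origin on the work surface. World frame = base frame: x ahead of the robot, y to its left, z up, the work surface at z = 0. Lengths are in m, angles in rad, forces in N, time in s.
With the tool pointing down it reaches from about 0.375 to 0.9 m from the base axis. Payload 3.1 kg.
Tool frame: the origin (TCP) lies on the centre line of the jaws, within the pads' length; the fingertips stand ahead of it and the grasp point (between the pads) lies 3 mm ahead of it (robot.tip_reach is the z of the fingertips in the tool frame, in m); z points along the fingers, y is the line along which they close (so a half turn about z gives the same grasp; the last joint's range is limited). The gripper opens to 87 mm and grips with 3 to 60 N. Pads are 19 mm wide; open, the fingers measure 117 mm over their backs; the gripper's body (75 mm by 190 mm) begins 51 mm behind the grasp point.
Start: joints at [0.984, 0.527, 1.433, -0, 1.181, -0.178], TCP at [0.248, 0.573, 0.245] pointing down, gripper open.
Joint ranges: [-3.08, 3.08], [-0.75, 2.2], [0.22, 2.44], [-1.43, 4.57], [0, 2.65], [-2.85, 2.85]. Speed limits (rad/s): [2.79, 2.79, 3.14, 3.14, 3.14, 3.14].

INTERFACE

Orientations are given as a unit quaternion [x, y, z, w].
In Python, from rig import sensors, eyes, ticket, robot gives the robot as it stands.
- The arm moves only by the tool drive_tool, never from a script. Its argument "deltas" is a list that holds one entry, the list of rows, each a list of 6 numbers: the shift along the tool's x, y, z in mm, then the turn, a rotation vector about the tool's x, y, z in rad. A call has 1 to 8 rows; each row shifts and turns the commanded pose from where the row before left it, along the tool's axes as they then stand; what a row does not reach is not made up. A row lasts 1/12 s, in which the tool goes at most 41.7 mm and 7.16 degrees, less where a joint would pass 70% of its speed; a pose out of reach is approached as far as the arm can. A call is refused whole if a number of a shift passes 41.7 or a number of a turn 0.125, either way. A call with a gripper value outside its range is refused whole. "gripper" is the opening in per cent of the stroke, from 0 (shut) to 100 (fully open), set as the call begins (left out, the last holds). The fingers move at their own pace and stop on an object; "squeeze" is the grip in N (left out, the last holds). Time passes only in rows, so rows that do not move let the fingers close. It gives the time, the measured TCP pose, the force, the opening and the grip force at its end, in the units of the state.
- sensors.get_obs(): the state, without advancing time (a new reading comes with each control period).
- eyes.camera(name): name is "side" or "top" or "wrist"; returns a dict with "img" (420x560x3 uint8, red, green, blue), "fov_y" (degrees; the focal length in pixels is half the picture's height over the tangent of half this angle, whatever the lens; pixels are square), "cx", "cy" (the principal point, pixels), "D" ([k1, k2, p1, p2, k3] as OpenCV has them; the pictures are not rectified), "xyz" and "attitude" of the camera in the world; the wrist camera has in their place "hand_eye" (4x4, takes a point from camera to tool coordinates, whose origin is the TCP and whose axes are the flange's). Camera axes: x right, y up, looking along -z (the intrinsics and any distortion apply to the point x, -y, -z); pixel columns grow to the right and rows downward; lengths in m; the calibration is good to about 2 mm. A picture is of the moment at which its call begins: read the wrist's pose just before it. There is no depth.
- ticket.hand_in(): hands the job in; it is judged then, once.
The state is a dict: "time": time; "q": joint angles; "joint_velocities": joint speeds; "joint_torque": joint torques, N m; "position": TCP position; "tool_rot": TCP orientation; "ft_force": force on the tool from outside, world axes, zero at the start; "moment": the same for the moment, N m; "grip_width": finger opening in m; "grip_force": force on a finger pad.
Only numpy, scipy, OpenCV 4.12 (cv2) and the standard library are available. Lean on these libraries where they do the work, as an engineer would, in place of code of your own. Each camera call takes 0.05 s, during which the arm holds its last target. There are 200 camera calls.

## Working session

There is one attempt and no reset: what is moved stays moved. The work goes in short steps, Python scripts to look and compute and a tool call to move; the robot and the scene stay as the last step left them, time stands still between calls to the robot, and variables do not carry over. Pictures are saved under pics/ and viewed, at most 10 in all, crops included, and the job is handed in when it is done.

Besides the shell and the picture viewer there is one more tool, called as name([rows], argument=value, ...), one row to a line, values as JSON. drive_tool: Moves the arm, as the interface text tells. Its arguments: {"type":"object","properties":{"deltas":{"type":"array"},"gripper":{"type":"number"},"squeeze":{"type":"number"}},"required":["deltas"]}

```bash
mkdir -p pics
cat > h.py <<'E'
import numpy as np, cv2
from scipy.spatial.transform import Rotation as R
from rig import sensors, eyes, ticket, robot
def cam(n):
    o=sensors.get_obs(); c=eyes.camera(n)
    f=210/np.tan(np.radians(c["fov_y"])/2)
    c["K"]=np.array([[f,0,c["cx"]],[0,f,c["cy"]],[0,0,1.]]); c["D"]=np.array(c["D"],float)
    if "hand_eye" in c:
        T=np.eye(4);T[:3,:3]=R.from_quat(o["tool_rot"]).as_matrix();T[:3,3]=o["position"]
        M=T@np.array(c["hand_eye"]);c["R"]=M[:3,:3];c["t"]=M[:3,3]
    else:
        a=np.array(c["attitude"],float); c["R"]=a if a.shape==(3,3) else R.from_quat(a).as_matrix(); c["t"]=np.array(c["xyz"],float)
    return c
def ray(c,uv):
    p=cv2.undistortPoints(np.array(uv,float).reshape(-1,1,2),c["K"],c["D"]).reshape(-1,2)
    return np.c_[p[:,0],-p[:,1],-np.ones(len(p))]@c["R"].T
def onz(c,uv,z):
    d=ray(c,uv); return c["t"]+d*((z-c["t"][2])/d[:,2])[:,None]
def proj(c,P):
    p=(np.atleast_2d(P)-c["t"])@c["R"]; p=p*[1,-1,-1]
    return cv2.projectPoints(p,np.zeros(3),np.zeros(3),c["K"],c["D"])[0].reshape(-1,2)
def save(n,im): cv2.imwrite("pics/"+n,cv2.cvtColor(im,cv2.COLOR_RGB2BGR))
E
python3 - <<'E'
from h import *
print(sensors.get_obs())
for n in("top","side"):
    c=cam(n);save(n+"0.png",c["img"]);print(n,c["t"],c["R"].round(2).tolist(),c["K"][0,0],c["D"])
print(robot.tip_reach)
E
```

```text
{'time': 0.0, 'q': array([ 9.83505193e-01,  5.28448860e-01,  1.43390179e+00, -1.39752917e-05,
        1.18135952e+00, -1.78523413e-01]), 'joint_velocities': array([-0.00107803,  0.00115309,  0.00077951, -0.00076337, -0.00032901,
       -0.00010572]), 'joint_torque': array([-6.09911531e-04, -4.40040386e+01, -1.76589435e+01,  6.31066924e-02,
        5.83453313e-02, -1.58831922e-04]), 'position': array([0.24803326, 0.57293934, 0.24358236]), 'tool_rot': array([ 2.02961165e-01,  9.79186216e-01, -9.84498635e-04, -3.89577875e-04]), 'ft_force': array([-0.05073449,  0.12084931, -0.65454017]), 'moment': array([-0.01443641, -0.00142027,  0.05251265]), 'grip_force': 0.0, 'grip_width': 0.08692694133106214}
top [0.38256674 0.05296072 1.10466524] [[-0.0, 1.0, -0.09], [-1.0, -0.0, 0.03], [0.03, 0.09, 1.0]] 387.003420646225 [0.03600393 0.         0.         0.         0.        ]
side [ 0.28459561 -1.05563351  0.93442446] [[0.98, 0.1, -0.15], [-0.18, 0.59, -0.78], [0.01, 0.8, 0.6]] 459.9566917196659 [0.01159218 0.         0.         0.         0.        ]
0.022
```

View pics/top0.png

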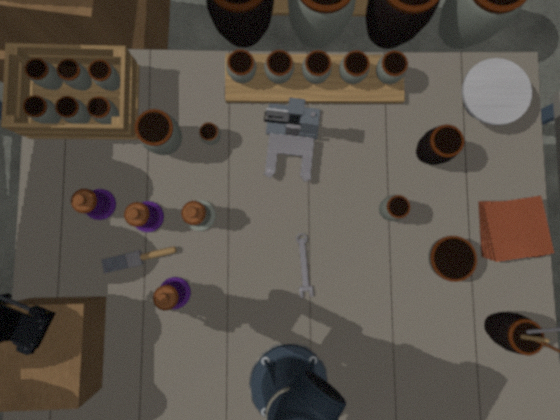

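View pics/side0.png

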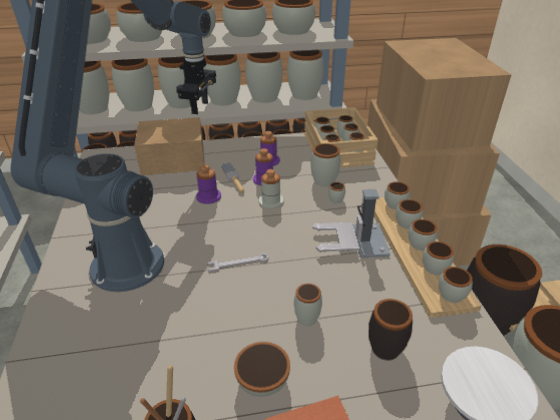

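Run:
```python
from h import *
t=cam("top")["img"];s=cam("side")["img"]
z=lambda im,x,y,w,h:cv2.resize(im[y:y+h,x:x+w],(400,300),interpolation=cv2.INTER_CUBIC)
save("crop1.png",np.vstack([np.hstack([z(t,160,180,80,60),z(s,235,155,80,60)]),np.hstack([z(t,250,90,120,90),z(s,300,180,120,90)])]))
```

```text
(no output)
```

View pics/crop1.png

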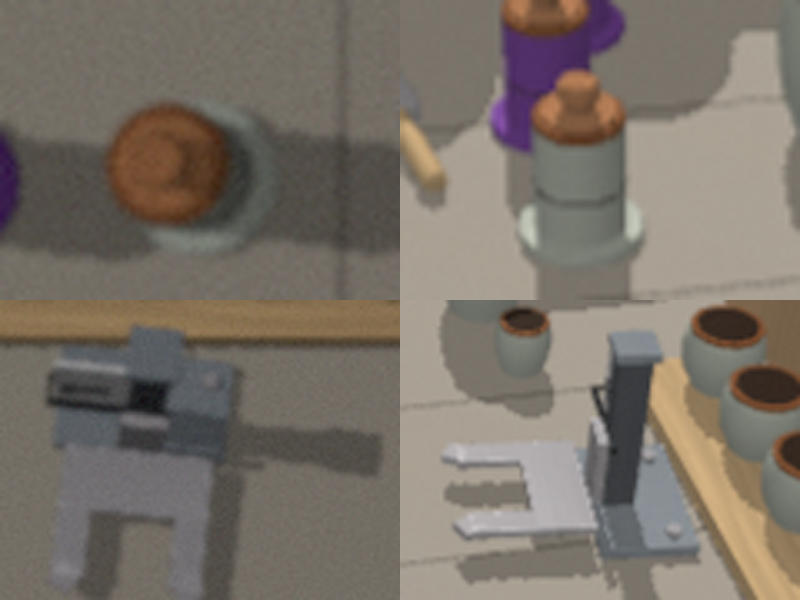

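```bash
cat > m.py <<'E'
from h import *
t=cam("top");s=cam("side")
def big(m):
    k=cv2.findContours(m.astype(np.uint8),0,2)[0]; return max(k,key=cv2.contourArea)
im=t["img"].astype(int); r,g,b=[im[...,i] for i in range(3)]
m=(r-b>45); m[:, :170]=0;m[:,225:]=0;m[:190]=0;m[240:]=0
k=big(m); P=onz(t,k.reshape(-1,2),.1)[:,:2]
c,rad=cv2.minEnclosingCircle(P.astype(np.float32)); print("rim top",c,rad)
im=s["img"].astype(int); r,g,b=[im[...,i] for i in range(3)]
print("bench/flange rgb",s["img"][208,300],s["img"][202,262],t["img"][200,290],t["img"][150,272],t["img"][165,272])
m=(g-r>2);m[:155]=0;m[215:]=0;m[:,:250]=0;m[:,292:]=0
k=big(m).reshape(-1,2); print(k.min(0),k.max(0))
x0,x1=k[:,0].min(),k[:,0].max(); 
# lowest flange points: rays of left/right extremes at z=.005
for p in(k[k[:,0]==x0].mean(0),k[k[:,0]==x1].mean(0)): print(p,onz(s,[p],.006))
im=t["img"].astype(int)
m=((im[...,2]-im[...,0])>5)&(im.sum(2)>330)
m[:130]=0;m[185:]=0;m[:,:255]=0;m[:,330:]=0
print("\n".join("".join(".#"[v] for v in row[258:325]) for row in m[130:185].astype(int)))
E
python3 m.py
```

```text
rim top (0.46024569869041443, 0.24996411800384521) 0.02974965237081051
bench/flange rgb [169 160 148] [148 151 141] [115 108 100] [114 111 116] [112 110 113]
[259 195] [282 207]
[259. 200.] [[0.4213768  0.25581244 0.006     ]]
[282. 200.] [[0.50062522 0.2421711  0.006     ]]
...................................................................
...................................................................
...................................................................
...................................................................
...................................................................
...................................................................
...................................................................
...................................................................
...................................................................
...................................................................
...................................................................
...................................................................
........
[... 2215 characters left out ...]
....................
...................................................................
...................................................................
...................................................................
...................................................................
...................................................................
...................................................................
...................................................................
...................................................................
...................................................................
...................................................................
```

```bash
cat > f.py <<'E'
from h import *
from scipy.optimize import least_squares
t=cam("top");im=t["img"].astype(float)
im=np.mean([im]+[cam("top")["img"] for _ in range(3)],0); im=cv2.GaussianBlur(im,(3,3),0)
m=(im[...,2]-im[...,0]>-6)&(im.sum(2)>285)
print("\n".join("".join(".#"[v] for v in row[258:325]) for row in m[130:185].astype(int)))
E
python3 f.py
```

```text
........#....#.......##............................................
........#...####......###..........................................
............######...####..........................................
...........##############..........................................
...........###############.........................................
...........#####################...................................
...........##########################..###.........................
...........########################################................
...........###########################################.............
...........############################################............
...........############################################............
...........#############################################...........
...........#############################################...........
...........#############################################...........
..........##############################################...........
..........##############################################...........
..........##
[... 1939 characters left out ...]
######..............
........#######............................##########..............
.........####..............................##########..............
............................................#########..............
.............................................########..............
.............................................#######...............
..............................................####.................
...................................................................
...................................................................
...................................................................
...................................................................
```

```bash
cat >> f.py <<'E'
o=[];n=[]
L,Rr,IL,IR=[],[],[],[]
for v in range(142,174):
    i=np.where(m[v,258:325])[0]+258; L.append((i.min()-.5,v)); Rr.append((i.max()+.5,v))
    if v>=157:
        g=np.where(~m[v,i.min():i.max()])[0]+i.min(); IL.append((g.min()-.5,v)); IR.append((g.max()+.5,v))
def line(px):
    P=onz(t,px,.030)[:,:2]; vx,vy,x,y=cv2.fitLine(P.astype(np.float32),cv2.DIST_HUBER,0,1e-4,1e-4).ravel()
    if vx<0: vx,vy=-vx,-vy
    return P.mean(0),np.arctan2(vy,vx)
ls=[line(a) for a in(L,Rr,IL,IR)]
for l in ls: print(l[0].round(4),round(l[1],4))
a=np.mean([l[1] for l in ls]);X=np.array([np.cos(a),np.sin(a)]);Y=np.array([-X[1],X[0]])
print("yaw",a,"y offsets",[round(float(l[0]@Y),4) for l in ls])
tips=onz(t,[(258+10.5,176.5),(258+47.5,180.5)],.028)[:,:2]@X
bl=onz(t,[(258+21,152.7),(258+30,153.3),(258+41,154.9)],.030)[:,:2]@X
print("tips x",tips,"blind",bl)
yc=np.mean([l[0]@Y for l in ls]); xc=(tips.mean()+bl.mean())/2
print("slot",X*xc+Y*yc, xc,yc, "from blind",X*(bl.mean()-.037)+Y*yc)
E
python3 f.py|tail -7
```

```text
[0.6203 0.0607] -0.1221
[ 0.6205 -0.068 ] -0.1134
[0.5989 0.035 ] -0.1364
[ 0.599 -0.037] -0.091
yaw -0.11574098 y offsets [0.132, 0.0041, 0.1039, 0.0324]
tips x [0.55634709 0.5570888 ] blind [0.62696778 0.62824977 0.62733536]
slot [ 0.59601955 -0.00074406] 0.5921177903476295 0.06809089181837628 from blind [ 5.94430098e-01 -5.59264986e-04]
```

drive_tool([
  [[0, 0, 0, 0, 0, -0.1], [0, 0, 0, 0, 0, -0.1], [0, 0, 0, 0, 0, -0.093], [0, 0, 0, 0, 0, 0], [0, 0, 0, 0, 0, 0]],
], gripper=100)

```text
time: 1.12
position: [0.2484, 0.5735, 0.2446]
tool_rot: [0.059, 0.998, 0.0, -0.0]
ft_force: [-0.1, -0.1, 0.5]
grip_width: 0.0867
grip_force: 0.0
```

```bash
cat > g.py <<'E'
from h import *
import sys
o=sensors.get_obs();M=R.from_quat(o["tool_rot"]).as_matrix()
print("t",o["time"],"p",o["position"].round(4),"yaw_y",np.arctan2(M[1,1],M[0,1]).round(4),"tilt",M[:2,2].round(4),"F",o["ft_force"].round(2),"w",round(o["grip_width"],4),round(o["grip_force"],1))
for a in sys.argv[1:]:
    p=np.array(eval(a),float); d=(p-o["position"])@M*1000; print(a,"tool mm",d.round(1),"rows",np.ceil(np.abs(d).max()/40))
E
python3 g.py .46,.25,.22 ; python3 -c "
from h import *;c=cam('wrist');print(np.array(c['hand_eye']).round(3).tolist(),c['t'])"
```

```text
t 1.1167 p [0.2484 0.5735 0.2446] yaw_y 1.4525 tilt [-0.      0.0001] F [-0.09 -0.06  0.46] w 0.0867 0.0
.46,.25,.22 tool mm [-248.3 -296.3   24.5] rows 8.0
[[-0.0, 0.966, 0.259, 0.071], [1.0, 0.0, 0.0, -0.001], [0.0, 0.259, -0.966, -0.14], [0.0, 0.0, 0.0, 1.0]] [0.17745273 0.58087982 0.38487858]
```

drive_tool([
  [[-31, -37, 0, 0, 0, 0], [-31, -37, 0, 0, 0, 0], [-31, -37, 0, 0, 0, 0], [-31, -37, 0, 0, 0, 0], [-31, -37, 0, 0, 0, 0], [-31, -37, 5, 0, 0, 0], [-31, -37, 10, 0, 0, 0], [-31, -37, 10, 0, 0, 0]],
])

```text
time: 1.83
position: [0.4316, 0.295, 0.2238]
tool_rot: [0.059, 0.998, 0.0, 0.001]
ft_force: [0.8, 0.3, -0.2]
grip_width: 0.0867
grip_force: 0.0
```

drive_tool([
  [[0, 0, 0, 0, 0, 0], [0, 0, 0, 0, 0, 0], [0, 0, 0, 0, 0, 0]],
])

```text
time: 2.08
position: [0.4304, 0.2967, 0.2234]
tool_rot: [0.059, 0.998, 0.0, -0.0]
ft_force: [-0.4, 0.4, 0.0]
grip_width: 0.0873
grip_force: 0.0
```

```bash
python3 g.py .46,.25,.083 ; python3 -c "
from h import *;c=cam('wrist');im=c['img'].copy();print(proj(c,[[.46,.25,.126],[.46,.25,.1]]));save('w1.png',im)"
```

```text
t 2.0833 p [0.4304 0.2967 0.2234] yaw_y 1.4529 tilt [-0.0004  0.0005] F [-0.44  0.37  0.  ] w 0.0873 0.0
.46,.25,.083 tool mm [-34.9 -42.9 140.4] rows 4.0
[[220.06001269 258.61002217]
 [224.92515393 245.68105296]]
```

View pics/w1.png

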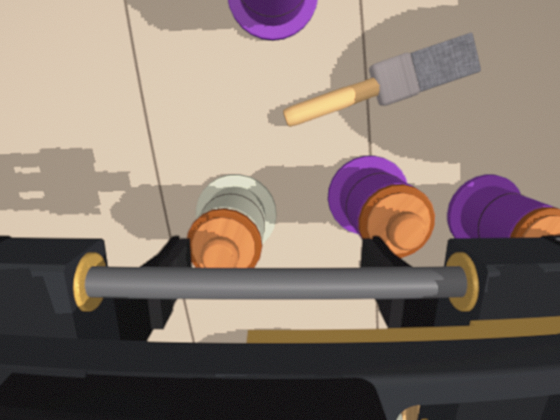

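The wrist view shows the grey lidded jar's rim centred at about (225,244), which matches the predicted (225,246). The purple ones sit at (400,220) and (525,235). I'll move over the jar and descend.

drive_tool([
  [[-18, -22, 0, 0, 0, 0], [-17, -21, 0, 0, 0, 0], [0, 0, 10, 0, 0, 0], [0, 0, 30, 0, 0, 0], [0, 0, 30, 0, 0, 0], [0, 0, 0, 0, 0, 0], [0, 0, 0, 0, 0, 0]],
])

```text
time: 2.72
position: [0.4582, 0.2509, 0.1523]
tool_rot: [0.057, 0.998, -0.001, -0.002]
ft_force: [-0.7, -0.2, -0.2]
grip_width: 0.087
grip_force: 0.0
```

```bash
python3 g.py .46,.25,.083
```

```text
t 2.7167 p [0.4582 0.2509 0.1523] yaw_y 1.4569 tilt [-0.0042 -0.0009] F [-0.65 -0.22 -0.21] w 0.087 0.0
.46,.25,.083 tool mm [-2.1 -0.6 69.3] rows 2.0
```

drive_tool([
  [[-2, -1, 14, 0, 0, 0], [0, 0, 14, 0, 0, 0], [0, 0, 14, 0, 0, 0], [0, 0, 14, 0, 0, 0], [0, 0, 12, 0, 0, 0], [0, 0, 0, 0, 0, 0], [0, 0, 0, 0, 0, 0], [0, 0, 0, 0, 0, 0]],
])

```text
time: 3.38
position: [0.463, 0.2495, 0.0869]
tool_rot: [0.057, 0.998, 0.001, 0.001]
ft_force: [0.3, -0.1, 0.9]
grip_width: 0.0873
grip_force: 0.0
```

drive_tool([
  [[0, 0, 0, 0, 0, 0], [0, 0, 0, 0, 0, 0], [0, 0, 0, 0, 0, 0], [0, 0, 0, 0, 0, 0], [0, 0, 0, 0, 0, 0], [0, 0, 0, 0, 0, 0], [0, 0, 0, 0, 0, 0], [0, 0, 0, 0, 0, 0]],
], gripper=40, squeeze=25)

```text
time: 4.05
position: [0.4624, 0.2489, 0.0857]
tool_rot: [0.058, 0.998, 0.0, 0.0]
ft_force: [0.3, 1.0, 4.7]
grip_width: 0.0633
grip_force: 25.0
```

drive_tool([
  [[0, 0, -5, 0, 0, 0], [0, 0, -10, 0, 0, 0], [0, 0, -15, 0, 0, 0], [0, 0, 0, 0, 0, 0], [0, 0, 0, 0, 0, 0], [0, 0, 0, 0, 0, 0]],
])

```text
time: 4.55
position: [0.4616, 0.2484, 0.115]
tool_rot: [0.058, 0.998, -0.0, -0.0]
ft_force: [0.1, 0.2, -4.7]
grip_width: 0.0634
grip_force: 25.0
```

```bash
python3 g.py .496,.011,.115
python3 - <<'E'
from h import *
t=cam("top");c=cam("wrist");s=cam("side")
z=lambda im,x,y,w,h:cv2.resize(im[y:y+h,x:x+w],(400,300),interpolation=cv2.INTER_CUBIC)
save("c2.png",np.vstack([np.hstack([z(t["img"],160,180,80,60),z(s["img"],220,135,100,75)]),np.hstack([z(c["img"],0,0,560,420)]*2)]))
E
```

```text
t 4.55 p [0.4616 0.2484 0.115 ] yaw_y 1.455 tilt [-0.0009 -0.0004] F [ 0.1   0.18 -4.69] w 0.0634 25.0
.496,.011,.115 tool mm [-6.160e+01 -2.318e+02  1.000e-01] rows 6.0
```

View pics/c2.png

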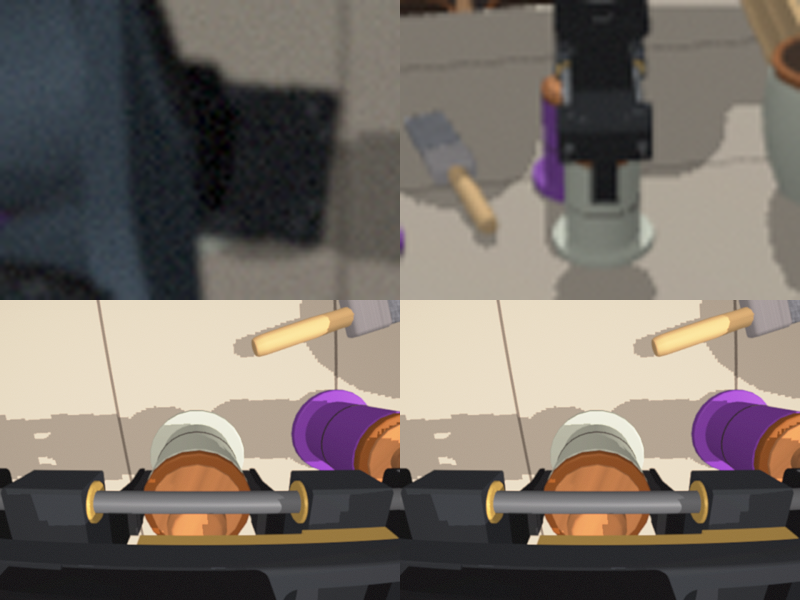

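drive_tool([
  [[-3, -14, 0, 0, 0, 0], [-9, -34, 0, 0, 0, 0], [-9, -34, 0, 0, 0, 0], [-9, -34, 0, 0, 0, 0], [-9, -34, 0, 0, 0, 0], [-9, -34, 0, 0, 0, 0], [-9, -34, 0, 0, 0, 0], [-5, -14, 0, 0, 0, 0]],
])

```text
time: 5.37
position: [0.4979, 0.0069, 0.115]
tool_rot: [0.059, 0.998, -0.001, 0.001]
ft_force: [0.8, 0.8, -4.9]
grip_width: 0.0634
grip_force: 25.0
```

drive_tool([
  [[0, 0, 0, 0, 0, 0], [0, 0, 0, 0, 0, 0], [0, 0, 8, 0, 0, 0], [0, 0, 8, 0, 0, 0], [0, 0, 6, 0, 0, 0], [0, 0, 0, 0, 0, 0], [0, 0, 0, 0, 0, 0], [0, 0, 0, 0, 0, 0]],
])

```text
time: 6.03
position: [0.4968, 0.0115, 0.0931]
tool_rot: [0.057, 0.998, 0.0, -0.0]
ft_force: [0.2, -0.5, -4.5]
grip_width: 0.0635
grip_force: 25.0
```

```bash
python3 g.py .4957,.0106,.091 .595,-.001,.091
python3 - <<'E'
from h import *
t=cam("top");c=cam("wrist");s=cam("side")
z=lambda im,x,y,w,h:cv2.resize(im[y:y+h,x:x+w],(400,300),interpolation=cv2.INTER_CUBIC)
save("c3.png",np.vstack([np.hstack([z(t["img"],230,130,120,90),z(s["img"],260,160,120,90)]),np.hstack([z(c["img"],0,0,560,420),z(c["img"],140,120,280,210)])]))
E
```

```text
t 6.0333 p [0.4968 0.0115 0.0931] yaw_y 1.456 tilt [-0.0004  0.0001] F [ 0.22 -0.54 -4.45] w 0.0635 25.0
.4957,.0106,.091 tool mm [ 1.  -1.1  2.1] rows 1.0
.595,-.001,.091 tool mm [-99.   -1.2   2.1] rows 3.0
```

View pics/c3.png

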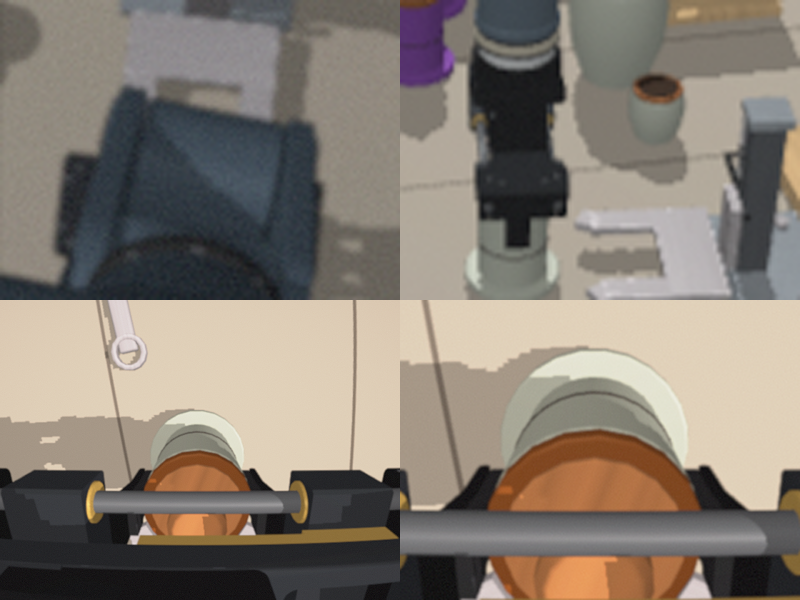

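drive_tool([
  [[0, -1, 2, 0, 0, 0], [-10, 0, 0, 0, 0, 0], [-15, 0, 0, 0, 0, 0], [-15, 0, 0, 0, 0, 0], [-10, 0, 0, 0, 0, 0], [0, 0, 0, 0, 0, 0], [0, 0, 0, 0, 0, 0]],
])

```text
time: 6.77
position: [0.5471, 0.004, 0.0913]
tool_rot: [0.058, 0.998, -0.0, 0.0]
ft_force: [0.1, 0.6, -5.0]
grip_width: 0.0638
grip_force: 25.0
```

drive_tool([
  [[-8, 0, 0, 0, 0, 0], [-10, 0, 0, 0, 0, 0], [-10, 0, 0, 0, 0, 0], [-8, 0, 0, 0, 0, 0], [-6, 0, 0, 0, 0, 0], [-3, 0, 0, 0, 0, 0], [0, 0, 0, 0, 0, 0], [0, 0, 0, 0, 0, 0]],
])

```text
time: 7.43
position: [0.5904, -0.0008, 0.0911]
tool_rot: [0.058, 0.998, 0.0, -0.001]
ft_force: [0.3, 0.4, -4.6]
grip_width: 0.0638
grip_force: 25.0
```

```bash
python3 g.py .595,-.001,.091
python3 - <<'E'
from h import *
t=cam("top");c=cam("wrist");s=cam("side")
z=lambda im,x,y,w,h:cv2.resize(im[y:y+h,x:x+w],(400,300),interpolation=cv2.INTER_CUBIC)
save("c4.png",np.vstack([np.hstack([z(t["img"],250,90,120,90),z(s["img"],300,180,120,90)]),np.hstack([z(c["img"],0,0,560,420),z(c["img"],140,120,280,210)])]))
E
```

```text
t 7.4333 p [ 0.5904 -0.0008  0.0911] yaw_y 1.4551 tilt [-0.0015  0.0002] F [ 0.27  0.44 -4.61] w 0.0638 25.0
.595,-.001,.091 tool mm [-4.5  0.3  0.1] rows 1.0
```

View pics/c4.png

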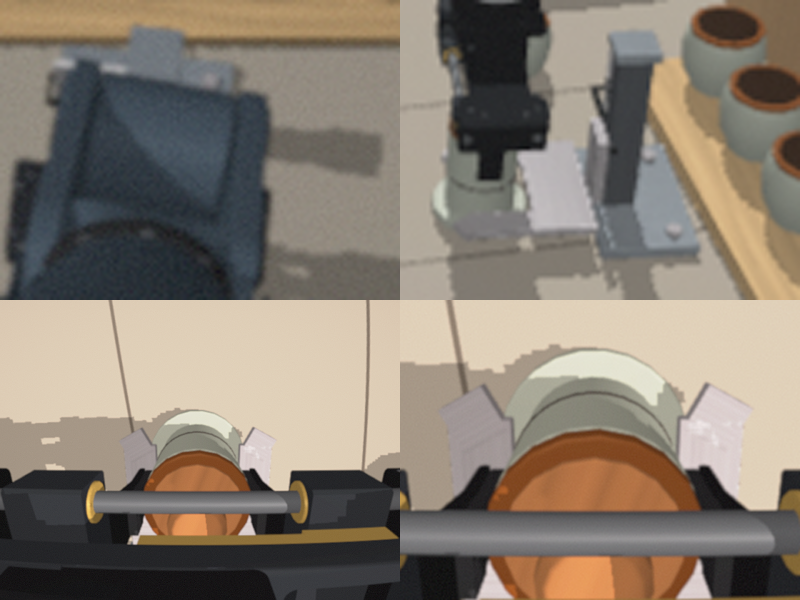

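The jar's foot is under the fork. The prong tips sit evenly at (137,440) and (262,440) in the lower-left panel, and nothing has been lifted. I'll go the last few mm and set it down.

drive_tool([
  [[-4, 0, 0, 0, 0, 0], [0, 0, 0, 0, 0, 0], [0, 0, 2, 0, 0, 0], [0, 0, 2, 0, 0, 0], [0, 0, 1, 0, 0, 0], [0, 0, 0, 0, 0, 0], [0, 0, 0, 0, 0, 0]],
])

```text
time: 8.17
position: [0.5949, -0.0014, 0.0861]
tool_rot: [0.058, 0.998, 0.0, -0.0]
ft_force: [-0.2, -0.1, -3.8]
grip_width: 0.0638
grip_force: 25.0
```

```bash
python3 g.py .595,-.001,.0857
```

```text
t 8.1667 p [ 0.5949 -0.0014  0.0861] yaw_y 1.455 tilt [-0.0005  0.0001] F [-0.18 -0.05 -3.8 ] w 0.0638 25.0
.595,-.001,.0857 tool mm [-0.1  0.4  0.4] rows 1.0
```

drive_tool([
  [[0, 0, 0.7, 0, 0, 0], [0, 0, 0, 0, 0, 0], [0, 0, 0, 0, 0, 0], [0, 0, 0, 0, 0, 0]],
])

```text
time: 8.5
position: [0.5952, -0.0014, 0.0858]
tool_rot: [0.058, 0.998, -0.0, 0.0]
ft_force: [-0.6, -0.1, -3.0]
grip_width: 0.0635
grip_force: 25.0
```

drive_tool([
  [[0, 0, 0, 0, 0, 0], [0, 0, 0, 0, 0, 0], [0, 0, 0, 0, 0, 0], [0, 0, 0, 0, 0, 0], [0, 0, 0, 0, 0, 0], [0, 0, 0, 0, 0, 0], [0, 0, 0, 0, 0, 0], [0, 0, 0, 0, 0, 0]],
], gripper=100)

```text
time: 9.17
position: [0.5951, -0.0014, 0.0857]
tool_rot: [0.058, 0.998, 0.0, 0.0]
ft_force: [0.4, 0.1, 0.5]
grip_width: 0.0868
grip_force: 0.0
```

drive_tool([
  [[0, 0, -10, 0, 0, 0], [0, 0, -15, 0, 0, 0], [0, 0, -25, 0, 0, 0], [0, 0, -25, 0, 0, 0], [0, 0, -10, 0, 0, 0], [0, 0, 0, 0, 0, 0], [0, 0, 0, 0, 0, 0], [0, 0, 0, 0, 0, 0]],
])

```text
time: 9.83
position: [0.5941, -0.0013, 0.1696]
tool_rot: [0.058, 0.998, 0.0, -0.001]
ft_force: [0.4, 0.4, -0.9]
grip_width: 0.0872
grip_force: 0.0
```

```bash
python3 g.py
python3 - <<'E'
from h import *
t=cam("top");c=cam("wrist");s=cam("side")
print(proj(c,[[.595,-.001,.1],[.595,-.001,.126]]))
z=lambda im,x,y,w,h:cv2.resize(im[y:y+h,x:x+w],(400,300),interpolation=cv2.INTER_CUBIC)
P=cv2.resize(c["img"],(400,300))
save("c5.png",np.vstack([np.hstack([z(t["img"],250,90,120,90),z(s["img"],300,180,120,90)]),np.hstack([P,z(c["img"],140,120,280,210)])]))
E
```

```text
t 9.8333 p [ 0.5941 -0.0013  0.1696] yaw_y 1.4549 tilt [-0.0023  0.0004] F [ 0.44  0.45 -0.88] w 0.0872 0.0
[[277.80179567 228.58016174]
 [278.09105104 243.32862037]]
```

View pics/c5.png

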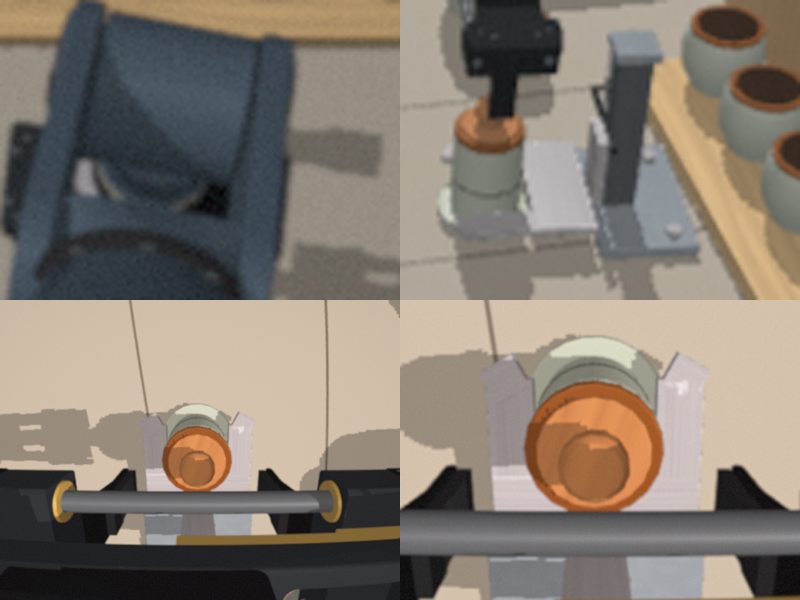

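Run:
```python
from h import *
c=cam("wrist");im=c["img"].astype(int)
m=(im[...,0]-im[...,2]>70);m[:170]=0;m[272:]=0;m[:,:220]=0;m[:,330:]=0
k=max(cv2.findContours(m.astype(np.uint8),0,2)[0],key=cv2.contourArea).reshape(-1,2)
k=k[k[:,1]<225]
P=onz(c,k,.1)[:,:2]
A=np.c_[2*P,np.ones(len(P))];x=np.linalg.lstsq(A,(P**2).sum(1),rcond=None)[0];print("rim",x[:2],np.sqrt(x[2]+x[:2]@x[:2]))
cr=lambda u,v:(140+(u-400)*.7,120+(v-300)*.7)
T=onz(c,[cr(512,357),cr(682,352),cr(484,378),cr(707,370)],.029)[:,:2]
a=-.116;M=np.array([[np.cos(a),np.sin(a)],[-np.sin(a),np.cos(a)]])
print("tips in slot est frame",(T-[.595,-.001])@M.T)
print("rim in slot frame",M@(x[:2]-[.595,-.001]))
# gauge fork
```

```text
rim [ 0.59193718 -0.0020583 ] 0.03044147769138118
tips in slot est frame [[-0.03495327 -0.04841996]
 [-0.03782146  0.04925638]
 [-0.0227702  -0.06529961]
 [-0.02744315  0.06428949]]
rim in slot frame [-0.00291975 -0.00140568]
```

drive_tool([
  [[2, -0.5, 0, 0, 0, 0], [0, 0, 14, 0, 0, 0], [0, 0, 14, 0, 0, 0], [0, 0, 9, 0, 0, 0], [0, 0, 0, 0, 0, 0], [0, 0, 0, 0, 0, 0], [0, 0, 0, 0, 0, 0]],
])

```text
time: 10.62
position: [0.5934, -0.0018, 0.1339]
tool_rot: [0.058, 0.998, -0.0, 0.0]
ft_force: [-0.9, 0.2, -0.1]
grip_width: 0.0873
grip_force: 0.0
```

```bash
python3 g.py .592,-.002,.1285
```

```text
t 10.6167 p [ 0.5934 -0.0018  0.1339] yaw_y 1.455 tilt [ 0.0005 -0.0001] F [-0.92  0.19 -0.12] w 0.0873 0.0
.592,-.002,.1285 tool mm [ 1.4 -0.4  5.4] rows 1.0
```

drive_tool([
  [[1, 0, 5, 0, 0, 0], [0, 0, 0, 0, 0, 0], [0, 0, 0, 0, 0, 0]],
])

```text
time: 10.87
position: [0.592, -0.0016, 0.1288]
tool_rot: [0.058, 0.998, -0.0, 0.0]
ft_force: [1.3, -0.7, -0.7]
grip_width: 0.0868
grip_force: 0.0
```

drive_tool([
  [[0, 0, 0, 0, 0, 0], [0, 0, 0, 0, 0, 0], [0, 0, 0, 0, 0, 0], [0, 0, 0, 0, 0, 0], [0, 0, 0, 0, 0, 0], [0, 0, 0, 0, 0, 0], [0, 0, 0, 0, 0, 0], [0, 0, 0, 0, 0, 0]],
], gripper=10, squeeze=45)

```text
time: 11.53
position: [0.5921, -0.0016, 0.1287]
tool_rot: [0.058, 0.998, -0.0, 0.0]
ft_force: [0.0, 0.0, -0.2]
grip_width: 0.0416
grip_force: 0.0
```

drive_tool([
  [[0, 0, 0, 0, 0, 0], [0, 0, 0, 0, 0, 0], [0, 0, 0, 0, 0, 0], [0, 0, 0, 0, 0, 0]],
])

```text
time: 11.87
position: [0.5921, -0.0012, 0.1287]
tool_rot: [0.058, 0.998, 0.0, 0.0]
ft_force: [1.0, 0.8, 0.5]
grip_width: 0.0282
grip_force: 45.0
```

drive_tool([
  [[0, 0, -2, 0, 0, 0], [0, 0, -3, 0, 0, 0], [0, 0, -3, 0, 0, 0], [0, 0, -3, 0, 0, 0], [0, 0, 0, 0, 0, 0], [0, 0, 0, 0, 0, 0], [0, 0, 0, 0, 0, 0]],
])

```text
time: 12.45
position: [0.592, -0.0016, 0.1396]
tool_rot: [0.058, 0.998, -0.0, -0.0]
ft_force: [-0.7, -0.6, -5.6]
grip_width: 0.0278
grip_force: 45.0
```

drive_tool([
  [[0, 0, -2, 0, 0, 0], [0, 0, -2, 0, 0, 0], [0, 0, -2, 0, 0, 0], [0, 0, -2, 0, 0, 0], [0, 0, 0, 0, 0, 0], [0, 0, 0, 0, 0, 0], [0, 0, 0, 0, 0, 0]],
])

```text
time: 13.03
position: [0.5916, -0.0015, 0.1472]
tool_rot: [0.058, 0.998, 0.0, -0.001]
ft_force: [-0.1, -0.5, -10.2]
grip_width: 0.028
grip_force: 45.0
```

drive_tool([
  [[0, 0, -2, 0, 0, 0], [0, 0, -2, 0, 0, 0], [0, 0, -2, 0, 0, 0], [0, 0, -2, 0, 0, 0], [0, 0, -2, 0, 0, 0], [0, 0, 0, 0, 0, 0], [0, 0, 0, 0, 0, 0], [0, 0, 0, 0, 0, 0]],
])

```text
time: 13.7
position: [0.5916, -0.0015, 0.1572]
tool_rot: [0.058, 0.998, 0.0, -0.001]
ft_force: [0.1, -0.2, -17.3]
grip_width: 0.0276
grip_force: 45.0
```

```bash
python3 g.py
python3 - <<'E'
from h import *
c=cam("wrist");s=cam("side")
z=lambda im,x,y,w,h:cv2.resize(im[y:y+h,x:x+w],(400,300),interpolation=cv2.INTER_CUBIC)
save("c6.png",np.hstack([z(s["img"],300,180,120,90),z(c["img"],140,120,280,210)]))
E
```

```text
t 13.7 p [ 0.5916 -0.0015  0.1572] yaw_y 1.455 tilt [-0.0013  0.0002] F [  0.06  -0.18 -17.26] w 0.0276 45.0
```

View pics/c6.png

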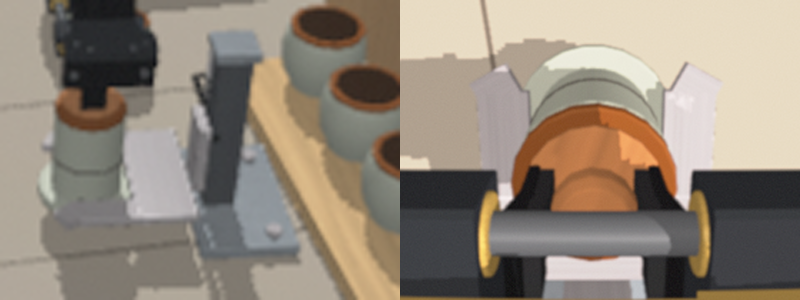

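The fork is up with the jar upright in it. Force and travel both put the gauge at about 13 mm, mid-band. I'll hold for over 1 s, then ease down.

drive_tool([
  [[0, 0, 0, 0, 0, 0], [0, 0, 0, 0, 0, 0], [0, 0, 0, 0, 0, 0], [0, 0, 0, 0, 0, 0], [0, 0, 0, 0, 0, 0], [0, 0, 0, 0, 0, 0], [0, 0, 0, 0, 0, 0], [0, 0, 0, 0, 0, 0]],
])

```text
time: 14.47
position: [0.5917, -0.0015, 0.1575]
tool_rot: [0.058, 0.998, 0.0, -0.0]
ft_force: [-1.4, -1.1, -16.5]
grip_width: 0.0279
grip_force: 45.0
```

drive_tool([
  [[0, 0, 0, 0, 0, 0], [0, 0, 0, 0, 0, 0], [0, 0, 0, 0, 0, 0], [0, 0, 0, 0, 0, 0], [0, 0, 0, 0, 0, 0], [0, 0, 0, 0, 0, 0]],
])

```text
time: 14.97
position: [0.5919, -0.0015, 0.1576]
tool_rot: [0.058, 0.998, 0.0, -0.0]
ft_force: [-1.8, -0.3, -16.5]
grip_width: 0.0277
grip_force: 45.0
```

drive_tool([
  [[0, 0, 2, 0, 0, 0], [0, 0, 3, 0, 0, 0], [0, 0, 3, 0, 0, 0], [0, 0, 3, 0, 0, 0], [0, 0, 3, 0, 0, 0], [0, 0, 3, 0, 0, 0], [0, 0, 2, 0, 0, 0], [0, 0, 0, 0, 0, 0]],
])

```text
time: 15.63
position: [0.594, -0.0019, 0.1397]
tool_rot: [0.058, 0.998, -0.0, 0.002]
ft_force: [0.6, -0.2, -4.5]
grip_width: 0.0283
grip_force: 45.0
```

drive_tool([
  [[0, 0, 3, 0, 0, 0], [0, 0, 2, 0, 0, 0], [0, 0, 2, 0, 0, 0], [0, 0, 1, 0, 0, 0], [0, 0, 0.5, 0, 0, 0], [0, 0, 0, 0, 0, 0], [0, 0, 0, 0, 0, 0], [0, 0, 0, 0, 0, 0]],
])

```text
time: 16.3
position: [0.5922, -0.0016, 0.1302]
tool_rot: [0.058, 0.998, -0.0, 0.0]
ft_force: [0.2, 0.4, -4.1]
grip_width: 0.0281
grip_force: 45.0
```

Nearly down: about 1.5 mm still to go, with the weight still on the gripper.

drive_tool([
  [[0, 0, 0.7, 0, 0, 0], [0, 0, 0.7, 0, 0, 0], [0, 0, 0, 0, 0, 0], [0, 0, 0, 0, 0, 0], [0, 0, 0, 0, 0, 0]],
])

```text
time: 16.72
position: [0.5923, -0.0016, 0.1289]
tool_rot: [0.058, 0.998, -0.0, 0.0]
ft_force: [0.4, -0.2, -3.7]
grip_width: 0.0277
grip_force: 45.0
```

drive_tool([
  [[0, 0, 0.5, 0, 0, 0], [0, 0, 0, 0, 0, 0], [0, 0, 0, 0, 0, 0], [0, 0, 0, 0, 0, 0]],
])

```text
time: 17.05
position: [0.5924, -0.0016, 0.1286]
tool_rot: [0.058, 0.998, -0.0, 0.0]
ft_force: [0.0, -0.3, -0.8]
grip_width: 0.0281
grip_force: 45.0
```

The jar is seated. Opening and retreating up.

drive_tool([
  [[0, 0, 0, 0, 0, 0], [0, 0, 0, 0, 0, 0], [0, 0, 0, 0, 0, 0], [0, 0, 0, 0, 0, 0], [0, 0, 0, 0, 0, 0], [0, 0, 0, 0, 0, 0], [0, 0, 0, 0, 0, 0], [0, 0, 0, 0, 0, 0]],
], gripper=100)

```text
time: 17.72
position: [0.5921, -0.0016, 0.1282]
tool_rot: [0.058, 0.998, 0.0, -0.0]
ft_force: [0.6, -0.1, -0.7]
grip_width: 0.0735
grip_force: 0.0
```

drive_tool([
  [[0, 0, 0, 0, 0, 0], [0, 0, 0, 0, 0, 0], [0, 0, -10, 0, 0, 0], [0, 0, -20, 0, 0, 0], [0, 0, -25, 0, 0, 0], [0, 0, -25, 0, 0, 0], [0, 0, 0, 0, 0, 0], [0, 0, 0, 0, 0, 0]],
])

```text
time: 18.38
position: [0.5932, -0.0017, 0.2106]
tool_rot: [0.058, 0.998, -0.0, 0.002]
ft_force: [0.5, 0.3, -0.3]
grip_width: 0.0868
grip_force: 0.0
```

```bash
python3 g.py
python3 - <<'E'
from h import *
c=cam("wrist");s=cam("side");im=c["img"].astype(int)
z=lambda im,x,y,w,h:cv2.resize(im[y:y+h,x:x+w],(400,300),interpolation=cv2.INTER_CUBIC)
save("c7.png",np.hstack([z(s["img"],300,180,120,90),z(c["img"],140,120,280,210)]))
m=(im[...,0]-im[...,2]>70);m[:150]=0;m[272:]=0;m[:,:220]=0;m[:,330:]=0
k=max(cv2.findContours(m.astype(np.uint8),0,2)[0],key=cv2.contourArea).reshape(-1,2)
P=onz(c,k,.1)[:,:2];print(cv2.minEnclosingCircle(P.astype(np.float32)))
E
```

```text
t 18.3833 p [ 0.5932 -0.0017  0.2106] yaw_y 1.4551 tilt [ 0.0046 -0.0009] F [ 0.45  0.34 -0.26] w 0.0868 0.0
((0.5927689075469971, -0.0025978530757129192), 0.03138833865523338)
```

View pics/c7.png

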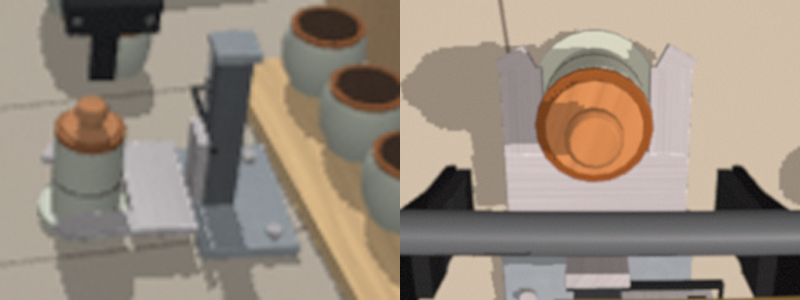

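The jar stands upright and released about 3 mm from home. The fork is back at rest and the gripper is clear.

```bash
python3 -c "
from rig import ticket;print(ticket.hand_in())"
```

```text
the job is handed in; nothing more can be done
None
```

I handed the job in at about 18 s; no verdict came back. The jar stands released about 3 mm from home in the fork, its lid was tugged to about 13 mm on the gauge (worked out from pull force and travel, not read off the pointer), held for over a second and eased back down, and I never touched the other pots.

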